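# Close the clamp ring on the irrigation filter

## Task

The cover is back on the irrigation filter: swing the open half of the clamp ring round the two flanges until it bears on them, then throw the cam lever so that its hook goes round the catch pin, and push the lever on until it comes up hard and has drawn the ring fully shut. Feel for it: where it comes up hard depends on how the pin is set, and more than about 18 N at the end of the lever would bend the pin. Let go, and leave the things lying about the bench where they are.

Things in the scene. Friction and masses are not known exactly. Their poses are not given: they have to be found in the camera images.
- filter: Upright disc filter on a heavy steel foot plate (300 x 200 x 10 mm, 23 kg; it stays put), in a different place and turn each time: grey housing, pipe port on either side along x, black domed cover (dome radius 39 mm, top 160 mm up). Origin on its centre line, on the bench. Round its two flanges, 84 to 120 mm up, lies a level steel V-band clamp ring, 140 mm across: the -x half is bolted on, the +x half swings about a pin at the -y side.
- hinge (a point): The clamp ring's upright hinge pin, 102 mm above the bench, 76 mm from the filter's centre line along the filter's -y. The swinging half turns level about it. Axes as the filter's.
- clamp (a joint): Swing of the loose half, rad: 0 shut, grows as it opens (clockwise from above); starts 0.75 to 1.15. Stays where left; 2 to 4 N at the lug moves it. At about 0.045 it bears on the cover's flange, as the cover stands 2 mm up on its seal; then resistance climbs, to about 25 N at the lug when shut. Let go, it springs back to about 0.045: near enough for the hook (under 0.06). Fully shut: under 0.01.
- lug (a point): Thumb lug near the free end of the swinging half: black upright block 26 mm long, 12 mm thick, top 156 mm above the bench (36 mm over the ring); this point is in its middle, 140 mm up, 132 mm from the hinge pin. Its length lies along the line from the hinge pin, its broad faces look along the swing: a push square on the outer face closes the ring.
- lever (a joint): Cam lever about its pivot, rad; grows as it is swung out (clockwise from above), starts 2.85 to 3: leave it out until the ring bears, below 2.6 its hook fouls the pin. Thrown, the hook takes the pin at 2.3 to 1 and its spiral face draws the ring in with up to 8 N at the grip. It comes hard up at an unknown 0 to 1.6 (the pin is on a screw, set anyhow): a push of 12 to 15 N shows it is home; over 18 N bends it. Friction holds it.
- pivot (a point): The lever's upright pivot on the free end of the swinging half, 126 mm above the bench. Ring shut, it is 16 mm along the filter's +x and 176 mm along +y from the hinge pin; the catch pin (upright, 14 mm thick, top 144 mm up, on the fixed half) is then 19 to 35 mm from it towards -x.
- grip (a point): Upturned black grip at the end of the lever: upright block 22 mm long along the line from the pivot, 12 mm thick, top 165 mm above the bench; this point is in its middle, 144 mm up, 100 mm from the pivot; its broad faces look along the swing. The lever and hook are steel, 121 to 141 mm up, clear over the ring. With ring and lever at 0, pivot to grip points along the filter's -x, turned 0.15 rad to +y.
- cartridge: Spare grey disc cartridge, upright, 54 mm across, 94 mm tall; origin under its centre. A bystander.
- oring: Spare black rubber ring lying flat, 112 mm across, 6 mm thick; origin under its centre. A bystander.
- spanner: Steel spanner 160 mm long lying flat; a bystander.
- scoop: Metal scoop cup 84 mm across, 55 mm tall; a bystander.
- seed_tin: Seed tin 72 mm across, 75 mm tall; a bystander.
- pot: Clay pot 90 mm across, 78 mm tall; a bystander.
- brush: Brush 200 mm long lying flat; a bystander.
- dibber: Short wooden dibber standing, 34 mm across, 80 mm tall; a bystander.

How it is judged (in metres and radians):
On the way, in this order (a step that is already met when the one before it is completed fails the run):
1. the swinging half of the ring bears on the flanges (swing under 0.05 rad) (value of joint clamp below 0.05 rad), for 0.2 s.
2. the lever's hook is round the pin and has drawn the ring fully shut (value of joint clamp below 0.01 rad and value of joint lever below 2 rad), for 0.2 s.
At the end, for the whole second after the job is handed in: The ring is fully shut (swing under 0.01 rad, under 2 mm of gap left at its free end) and stays shut by itself, drawn by the lever whose hook is round the catch pin (lever angle under 2 rad); both are still, the filter is not touched, and the bystanders are within 30 mm of where they were (all of step 2 and velocity of joint clamp between -0.02 and 0.02 rad/s and velocity of joint lever between -0.1 and 0.1 rad/s).
It fails at once if the catch pin is strained by the hook with more than 100 N (more than about 18 N pushed at the end of the lever) (contact force between lever and catch above 100 N).
It fails at once if a bystander is shifted by more than 30 mm (distance of any of cartridge, oring, spanner, scoop, seed_tin, pot, brush, dibber from where it was at the start of the episode above 0.03 m).
It also fails if it takes over 64 s, if anything falls off the work surface, if the arm or the gripper's body presses on something with over 40 N, if the wrist force passes 120 N, or if a joint passes its speed limit or range.

## Robot

A 6-joint arm with a two-finger parallel gripper is mounted at the origin on the work surface. World frame = base frame: x ahead of the robot, y to its left, z up, the work surface at z = 0. Lengths are in m, angles in degrees, forces in N, time in s.
With the tool pointing down it reaches from about 0.325 to 0.85 m from the base axis. Payload 15.5 kg.
Tool frame: the origin (TCP) lies at the very end of the fingers, on their centre line; the grasp point (between the pads) lies arm.grip_depth behind it (arm.grip_depth is the distance from the TCP to the grasp point, in m); z points along the fingers, y is the direction in which the jaws open and shut (so a half turn about z gives the same grasp; the last joint's range is limited). The gripper opens to 91 mm and grips with 3 to 60 N. Pads are 32 mm wide; open, the fingers measure 118 mm over their backs; the gripper's body (76 mm by 178 mm) begins 60 mm behind the grasp point.
Start: joints at [-75.544, 28.281, 77.091, -0, 74.628, -5.472], TCP at [0.213, -0.588, 0.214] pointing down, gripper open.
Joint ranges: [-166.48, 166.48], [-47.26, 123.95], [12.59, 153.08], [-70.14, 250.14], [6.76, 159.57], [-176.63, 176.63]. Speed limits (degrees/s): [108.29, 108.29, 147.25, 172.46, 172.46, 172.46].

## Interface

Orientations are given as a 3x3 rotation matrix whose columns are the frame's x, y, z axes.
In Python, from rig import arm gives the robot as it stands. Calls block until the motion is done:
- arm.move_to(position, orientation): joint-space move of the TCP to a pose.
- arm.move_l(position, orientation=None, feed=0.15): straight line of the TCP; orientation=None keeps the orientation; feed is the mean speed in m/s.
- arm.move_joints(angles): joint-space move.
- arm.grip(opening): finger opening in m; the grip force is fixed at half the most; returns when the fingers have stopped.
- arm.sleep(seconds).
- arm.solve_ik(position, orientation): joint angles nearest the present ones, or None.
- arm.snapshot(name): name is "scene" or "top" or "wrist"; returns the picture (384x512x3 uint8, red, green, blue); there is no depth.
- arm.get_calibration(name): a dict with "intrinsics" (3x3 intrinsics, pixels), "k1" (the pictures are not rectified: a ray, as slopes to the right and down, at radius r is drawn at 1 + k1 r^2 times it, then the intrinsics apply), "cam_to_world" (4x4, takes a point from camera to world coordinates). Camera axes: x right, y down, z forward; pixel columns grow to the right and rows downward; lengths in m; the calibration is good to about 2 mm. A picture is of the moment at which its call begins: read the wrist's pose just before it. get_calibration takes no time and is no camera call; for the wrist camera it gives the pose at the moment of the call.
A pose or a line that the arm cannot do raises arm.Unreachable and nothing moves.
- arm.sign_off(): hands the job in, once; it reports no verdict.
Readings, each from a call of its own:
- arm.current_t(): time.
- arm.current_joint_positions(): joint angles.
- arm.current_dq(): joint speeds.
- arm.current_tau(): joint torques, N m.
- arm.current_ee_pos(): TCP position.
- arm.current_tool_rot(): TCP orientation.
- arm.current_force(): force on the tool from outside, world axes, zero at the start.
- arm.current_torque(): the same for the moment, N m.
- arm.current_width(): finger opening in m.
Only numpy, scipy, OpenCV 4.12 (cv2) and the standard library are available. Lean on these libraries where they do the work, as an engineer would, in place of code of your own. Each camera call takes 0.05 s, during which the arm holds its last target. There are 200 camera calls.

## Working session

There is one attempt and no reset: what is moved stays moved. The work goes in short steps, each a Python script; the robot and the scene stay as the last script left them, time stands still between calls to the robot, and variables do not carry over. Pictures are saved under pics/ and viewed, about 8 in all and at most 12, crops included, and the job is handed in when it is done.

```bash
ls; mkdir -p pics; cat > h.py <<'E'
import numpy as np, cv2
from rig import arm
def ray(cal,u,v):
    K=np.array(cal["intrinsics"]);k=cal["k1"];T=np.array(cal["cam_to_world"])
    d=np.array([(u-K[0,2])/K[0,0],(v-K[1,2])/K[1,1]]);s=d.copy()
    for _ in range(20): s=d/(1+k*(s@s))
    return T[:3,3],T[:3,:3]@np.array([s[0],s[1],1])
def onz(cal,u,v,z):
    o,r=ray(cal,u,v);return o+r*(z-o[2])/r[2]
def proj(cal,p):
    K=np.array(cal["intrinsics"]);k=cal["k1"];T=np.array(cal["cam_to_world"])
    c=T[:3,:3].T@(np.array(p)-T[:3,3]);s=c[:2]/c[2];s=s*(1+k*(s@s))
    return K[:2,:2]@s+K[:2,2]
def save(im,n,box=None,f=1.5):
    if box: im=im[box[1]:box[3],box[0]:box[2]]
    im=cv2.resize(im,None,fx=f,fy=f,interpolation=cv2.INTER_CUBIC)
    cv2.imwrite(f"pics/{n}.png",im[...,::-1])
E
python3 - <<'E'
from h import *
import pickle
for n in("top","scene"):
    c=arm.get_calibration(n);im=arm.snapshot(n);save(im,n);pickle.dump((c,im),open(n+".pkl","wb"))
    print(n,c)
print(arm.current_t(),arm.grip_depth,arm.current_force())
E
```

```text
pics
top {'intrinsics': array([[488.91529245,   0.        , 257.28876764],
       [  0.        , 488.91529245, 187.08491818],
       [  0.        ,   0.        ,   1.        ]]), 'k1': -0.2024722913653845, 'cam_to_world': array([[ 0.03033383, -0.99503756,  0.09476348,  0.42304512],
       [-0.99951674, -0.02955219,  0.00964113, -0.00437926],
       [-0.00679281, -0.09501014, -0.99545313,  1.46177562],
       [ 0.        ,  0.        ,  0.        ,  1.        ]])}
scene {'intrinsics': array([[456.53044008,   0.        , 257.45225776],
       [  0.        , 456.53044008, 193.78386809],
       [  0.        ,   0.        ,   1.        ]]), 'k1': -0.019217052945221743, 'cam_to_world': array([[-0.1905647 ,  0.6081547 , -0.77060558,  1.39053877],
       [ 0.98167267,  0.11648533, -0.1508308 ,  0.17053781],
       [-0.00196422, -0.78522546, -0.61920684,  0.78324419],
       [ 0.        ,  0.        ,  0.        ,  1.        ]])}
0.1 0.0188 [-0.13896811 -0.08224446  0.04382123]
```

View pics/top.png

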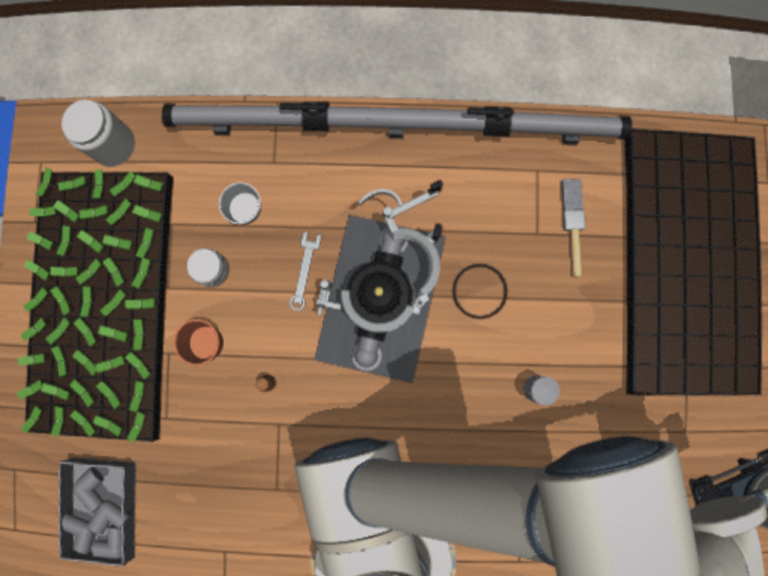

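View pics/scene.png

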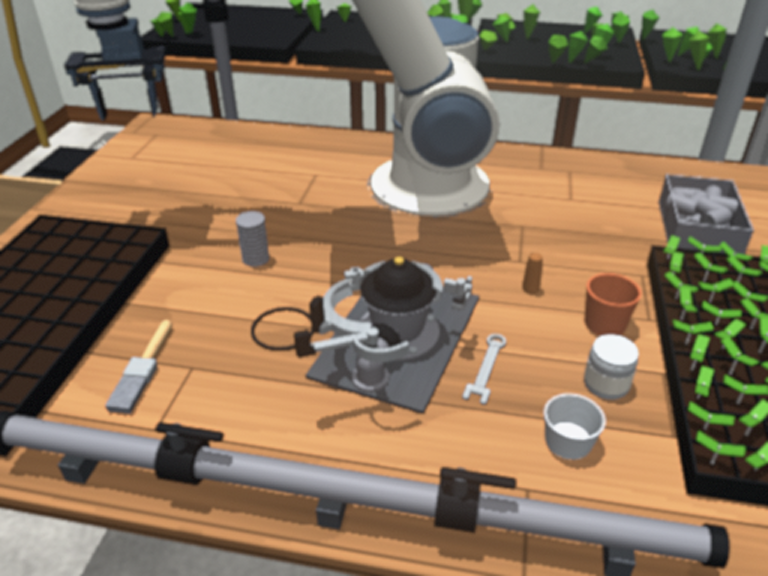

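The top view shows the filter dome at about (378,291), the hinge at (420,303), the lug at (438,232), the lever pivot near (389,213), the grip at (435,187) and the catch at (325,295). These are pixels of the 1.5x picture. Next I compute world positions.

```bash
python3 - <<'E'
from h import *
import pickle
c,im=pickle.load(open("top.pkl","rb"))
P=lambda u,v,z:onz(c,u/1.5,v/1.5,z)
C=P(378.5,291.5,.162);H=P(420,303,.12);L=P(438,231,.156);G=P(436,187,.165);PV=P(389,213,.135);K=P(325,295,.144)
pts=np.array([P(u,v,.01) for u,v in((349,216),(444,236),(413,381),(316,359))])
for n,v in dict(C=C,H=H,L=L,G=G,PV=PV,K=K).items():print(n,v.round(4))
print("plate",pts.round(4),pts.mean(0))
e=pts[0]-pts[3]+pts[1]-pts[2];th=np.arctan2(e[1],e[0]);print("x-axis",np.degrees(th))
hc=C[:2]+.076*np.array([np.sin(th),-np.cos(th)]);print("hinge pred",hc)
print("HL",np.linalg.norm(L[:2]-hc),"HP",np.linalg.norm(PV[:2]-hc),"PG",np.linalg.norm(G[:2]-PV[:2]))
# pivot bearing
a=lambda v:np.arctan2(v[1],v[0])
q0=th+a(np.array([.016,.176]));print("clamp",(q0-a((PV-np.r_[hc,0])[:2])), "lugbearing-rel", a((L[:2]-hc))-a((PV[:2]-hc)))
q=q0-a(PV[:2]-hc); print("lever", ((th+np.pi-.15-q)-a(G[:2]-PV[:2]))%(2*np.pi))
save(im,"topc",(190,100,320,270),3.5)
E
```

```text
C [0.527  0.0208 0.162 ]
H [ 0.5115 -0.0551  0.12  ]
L [ 0.64   -0.0828  0.156 ]
G [ 0.7189 -0.077   0.165 ]
PV [0.6742 0.0066 0.135 ]
K [0.5192 0.1176 0.144 ]
plate [[ 0.6895  0.0879  0.01  ]
 [ 0.6545 -0.1039  0.01  ]
 [ 0.3642 -0.0497  0.01  ]
 [ 0.4015  0.1432  0.01  ]] [0.52742506 0.01939134 0.01      ]
x-axis -10.730407918366327
hinge pred [ 0.5128243  -0.05383923]
HL 0.1304182602736928 HP 0.17236370883524946 PG 0.09480822283751629
clamp 0.9344345864072189 lugbearing-rel -0.5826638399468961
lever 2.9503362624625926
```

View pics/topc.png

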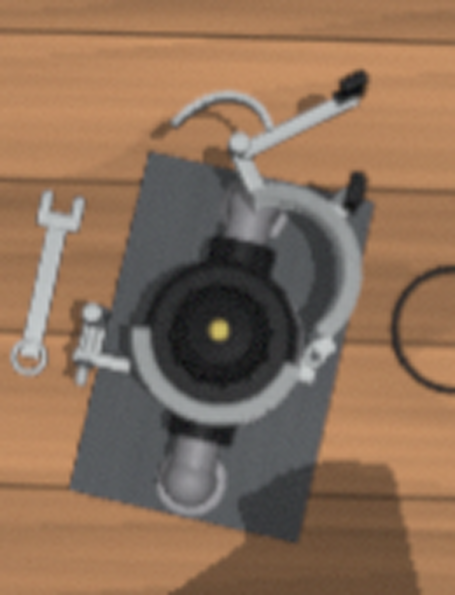

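```bash
cat >> h.py <<'E'
TH=np.radians(-10.73);C0=np.array([.527,.0203])
rot=lambda a,v:np.array([np.cos(a)*v[0]-np.sin(a)*v[1],np.sin(a)*v[0]+np.cos(a)*v[1]])
HG=C0+rot(TH,(0,-.076))
LUGB=-.22+.934-TH   # lug bearing at clamp 0, filter frame
def R(head,off):
    a=head+off; return np.column_stack([(np.cos(a),np.sin(a),0),(np.sin(a),-np.cos(a),0),(0,0,-1)])
def lugpose(q,gap,off):   # gap: TCP behind lug centre
    b=TH+LUGB-q; p=HG+.132*np.array([np.cos(b),np.sin(b)]); t=np.array([-np.sin(b),np.cos(b)])
    return p-gap*t, R(b+np.pi/2,off), t
def grippose(l,gap,off,q=.045,r=.100):
    pv=HG+rot(TH-q,(.016,.176)); b=TH-q+np.pi-.15-l
    t=np.array([-np.sin(b),np.cos(b)])
    return pv+r*np.array([np.cos(b),np.sin(b)])-gap*t, R(b+np.pi/2,off), t
E
python3 - <<'E'
from h import *
print(lugpose(.934,0,0)[0])
for off in(0,np.pi/2,np.pi,-np.pi/2):
    o=[]
    for p,r,_ in [lugpose(q,.037,off) for q in(.934,.5,0)]+[grippose(l,.037,off) for l in(2.95,2.2,1.5,.8,0)]:
        s=arm.solve_ik(np.r_[p,.135],r); o.append(None if s is None else np.round(s).tolist())
    print(off,*o,sep="\n ")
print(arm.current_t())
E
```

```text
[ 0.6416687  -0.08317748]
0
 [-16.0, 34.0, 79.0, -0.0, 66.0, -3.0]
 [-11.0, 35.0, 78.0, -0.0, 67.0, -23.0]
 [-5.0, 34.0, 80.0, -0.0, 66.0, -46.0]
 [-0.0, 36.0, 76.0, -0.0, 68.0, 11.0]
 [6.0, 38.0, 73.0, -0.0, 70.0, -26.0]
 [12.0, 36.0, 76.0, -0.0, 68.0, -60.0]
 [16.0, 32.0, 85.0, -0.0, 63.0, -97.0]
 [14.0, 26.0, 97.0, -0.0, 57.0, -144.0]
1.5707963267948966
 [-16.0, 34.0, 79.0, -0.0, 66.0, -93.0]
 [-11.0, 35.0, 78.0, -0.0, 67.0, -113.0]
 [-5.0, 34.0, 80.0, -0.0, 66.0, -136.0]
 [-0.0, 36.0, 76.0, -0.0, 68.0, -79.0]
 [6.0, 38.0, 73.0, -0.0, 70.0, -116.0]
 [12.0, 36.0, 76.0, -0.0, 68.0, -150.0]
 [16.0, 32.0, 85.0, -0.0, 63.0, 173.0]
 [14.0, 26.0, 97.0, -0.0, 57.0, 126.0]
3.141592653589793
 None
 [-11.0, 35.0, 78.0, -0.0, 67.0, 157.0]
 [-5.0, 34.0, 80.0, -0.0, 66.0, 134.0]
 [-0.0, 36.0, 76.0, -0.0, 68.0, -169.0]
 [6.0, 38.0, 73.0, -0.0, 70.0, 154.0]
 [12.0, 36.0, 76.0, -0.0, 68.0, 120.0]
 [16.0, 32.0, 85.0, -0.0, 63.0, 83.0]
 [14.0, 26.0, 97.0, -0.0, 57.0, 36.0]
-1.5707963267948966
 [-16.0, 34.0, 79.0, -0.0, 66.0, 87.0]
 [-11.0, 35.0, 78.0, -0.0, 67.0, 67.0]
 [-5.0, 34.0, 80.0, -0.0, 66.0, 44.0]
 [-0.0, 36.0, 76.0, -0.0, 68.0, 101.0]
 [6.0, 38.0, 73.0, -0.0, 70.0, 64.0]
 [12.0, 36.0, 76.0, -0.0, 68.0, 30.0]
 [16.0, 32.0, 85.0, -0.0, 63.0, -7.0]
 [14.0, 26.0, 97.0, -0.0, 57.0, -54.0]
0.1
```

```bash
python3 - <<'E'
from h import *
arm.grip(0.0)
p,r,t=lugpose(.934,.045,0)
arm.move_to(np.r_[p,.25],r); print("over",arm.current_t())
arm.move_l(np.r_[p,.134],feed=.15)
f0=np.array(arm.current_force()); np.save("f0.npy",f0); print("down",arm.current_t(),f0,arm.current_width())
im=arm.snapshot("wrist"); save(im,"w1",None,1.2)
g=.045
while g>.012:
    g-=.002; p,r,t=lugpose(.934,g,0); arm.move_l(np.r_[p,.134],r,feed=.04)
    F=(np.array(arm.current_force())-f0); print(round(g,4),(F[:2]@t).round(2),round(arm.current_t(),2))
    if -F[:2]@t>1.2: break
print(np.array(arm.current_ee_pos())-np.r_[p,.134])
np.save("g.npy",g)
E
```

```text
over 3.6917
down 4.6167 [-0.32128429 -0.08589611  0.2473066 ] 0.0005696430997409105
0.043 0.1 4.92
0.041 -0.26 5.17
0.039 -0.29 5.42
0.037 0.79 5.67
0.035 0.19 5.92
0.033 -0.06 6.17
0.031 0.19 6.42
0.029 0.89 6.67
0.027 0.47 6.92
0.025 0.11 7.17
0.023 0.04 7.42
0.021 -0.25 7.67
0.019 -0.27 7.92
0.017 -0.62 8.17
0.015 0.02 8.42
0.013 -0.3 8.67
0.011 1.27 8.92
[-1.34007625e-05  1.69835483e-04  2.86765296e-07]
```

View pics/w1.png

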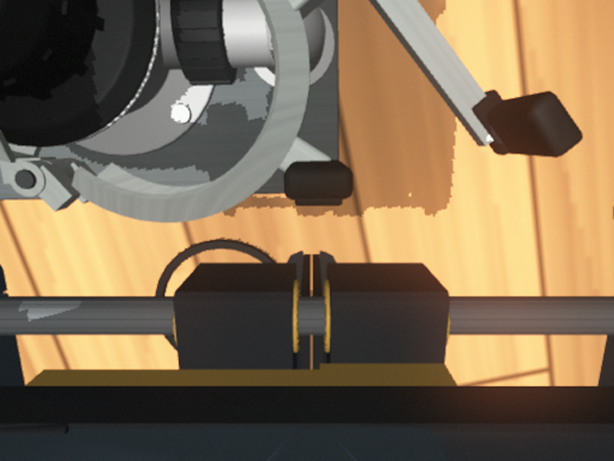

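The wrist view shows the closed fingertips at (313,255), radially in line with the lug at (318,180), with the grip clear at (540,125). There has been no clear contact yet. I keep advancing along the swing with force checks.

```bash
python3 - <<'E'
from h import *
f0=np.load("f0.npy");g=.016
im=arm.snapshot("wrist"); save(im,"w2",None,1.2)
for q in np.arange(.87,.39,-.06):
    p,r,t=lugpose(q,g,0); arm.move_l(np.r_[p,.134],r,feed=.08)
    F=np.mean([np.array(arm.current_force()) for _ in range(3)],0)-f0; e=np.array(arm.current_ee_pos())[:2]-p
    print(round(q,3),"ft",(F[:2]@t).round(2),"F",F.round(1),"err",(e@t*1e3).round(2),round(arm.current_t(),2))
    if abs(F[:2]@t)>12: break
im=arm.snapshot("wrist"); save(im,"w3",None,1.2)
E
```

```text
0.87 ft 0.52 F [ 1.   0.4 -1.5] err 0.14 9.22
0.81 ft -0.09 F [ 0.4 -0.1  0.8] err 0.26 9.47
0.75 ft 0.55 F [0.1 0.5 0.1] err 0.06 9.72
0.69 ft -0.11 F [ 0.2 -0.1 -0.3] err -0.02 9.97
0.63 ft 0.06 F [ 0.5  0.1 -0.3] err -0.05 10.22
0.57 ft -0.2 F [ 0.  -0.2 -0.3] err -0.03 10.47
0.51 ft 0.27 F [ 0.7  0.4 -0.2] err -0.03 10.72
0.45 ft -0.98 F [ 0.3 -0.9  0.4] err -0.08 10.97
```

View pics/w3.png

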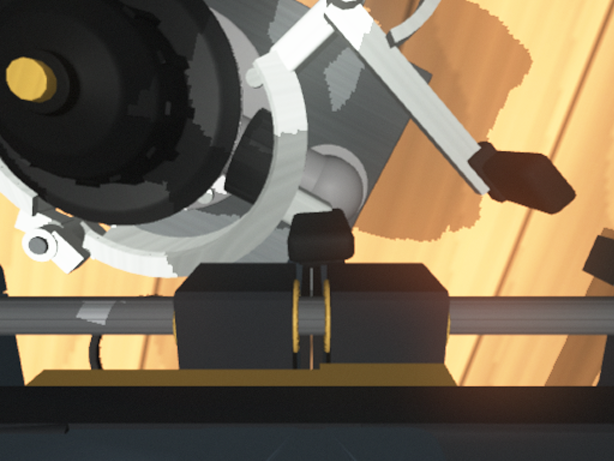

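The lug at (320,235) is now against the fingertips and the ring has swung with it. I push on until it bears.

```bash
python3 - <<'E'
from h import *
f0=np.load("f0.npy");g=.016;q=.45
while q>-.12:
    q-=.06 if q>.2 else (.03 if q>.12 else .01)
    p,r,t=lugpose(q,g,0); arm.move_l(np.r_[p,.134],r,feed=.08 if q>.2 else .04)
    F=np.mean([np.array(arm.current_force()) for _ in range(3)],0)-f0; e=np.array(arm.current_ee_pos())[:2]-p
    print(round(q,3),"ft",(F[:2]@t).round(2),"err",(e@t*1e3).round(2),round(arm.current_t(),2))
    if -F[:2]@t>11: break
arm.sleep(.4); print(np.array(arm.current_force())-f0, arm.current_t())
im=arm.snapshot("wrist"); save(im,"w4",None,1.2)
E
```

```text
0.39 ft -0.41 err -0.03 11.27
0.33 ft 0.47 err -0.06 11.52
0.27 ft 0.05 err -0.08 11.77
0.21 ft 0.54 err -0.07 12.02
0.15 ft -0.74 err -0.06 12.37
0.12 ft -0.72 err -0.1 12.62
0.09 ft -7.4 err -1.12 12.87
0.08 ft -13.6 err -2.06 13.12
[  6.89771193 -12.03264158  -3.26087818] 13.5167
```

```bash
python3 - <<'E'
from h import *
f0=np.load("f0.npy");g=.016;q=.08
while q>-.05:
    q-=.008
    p,r,t=lugpose(q,g,0); arm.move_l(np.r_[p,.134],r,feed=.04)
    F=np.mean([np.array(arm.current_force()) for _ in range(3)],0)-f0; e=(np.array(arm.current_ee_pos())[:2]-p)@t
    print(round(q,3),"ft",(F[:2]@t).round(2),"err",(e*1e3).round(2),"qtool22",round(q-e/.132-.006/.132,4),round(arm.current_t(),2))
    if -F[:2]@t>19: break
arm.sleep(.3); print(np.array(arm.current_force())-f0, arm.current_t())
im=arm.snapshot("wrist"); save(im,"w5",None,1.2)
E
```

```text
0.072 ft -18.51 err -2.69 qtool22 0.0469 13.82
0.064 ft -21.02 err -3.24 qtool22 0.0431 14.07
[  8.91110585 -19.52991446  -6.40323277] 14.3667
```

View pics/w5.png

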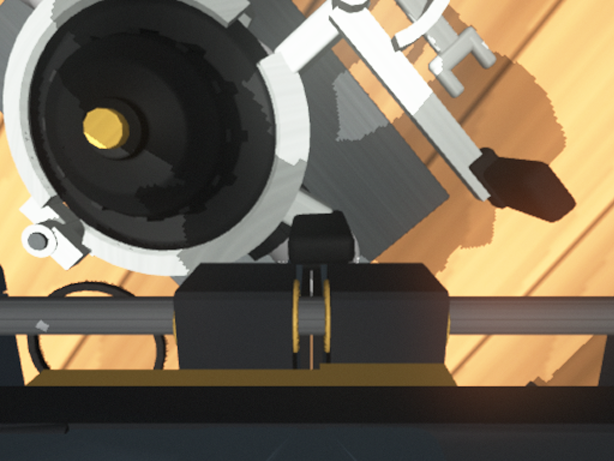

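The ring now encircles the dome and flanges, with the lug at (322,238) still against the fingertips. The force climbed to 21 N, so it bears. I back off and go to the grip.

```bash
python3 - <<'E'
from h import *
p,r,t=lugpose(.064,.045,0); arm.move_l(np.r_[p,.134],feed=.1)
arm.move_l(np.r_[p,.215],feed=.2)
p,r,t=grippose(2.95,.045,0); arm.move_to(np.r_[p,.215],r)
arm.sleep(.2);c=arm.get_calibration("wrist");im=arm.snapshot("wrist"); save(im,"w6",None,1.2)
import pickle;pickle.dump((c,im),open("w6.pkl","wb"))
print(arm.current_t(),np.array(arm.current_force()),p,grippose(2.95,0,0)[0])
print("expected grip px",proj(c,np.r_[grippose(2.95,0,0)[0],.165])*1.2,"pivot",proj(c,np.r_[HG+rot(TH-.045,(.016,.176)),.141])*1.2,"lug",proj(c,np.r_[lugpose(.045,0,0)[0],.156])*1.2)
E
```

```text
16.5917 [0.70517007 0.38983152 0.6051878 ] [0.65859295 0.05008221] [0.6671217 0.0942666]
expected grip px [312.75642922 174.76732269] pivot [145.62505045 171.15330068] lug [251.30515341 298.27904092]
```

View pics/w6.png

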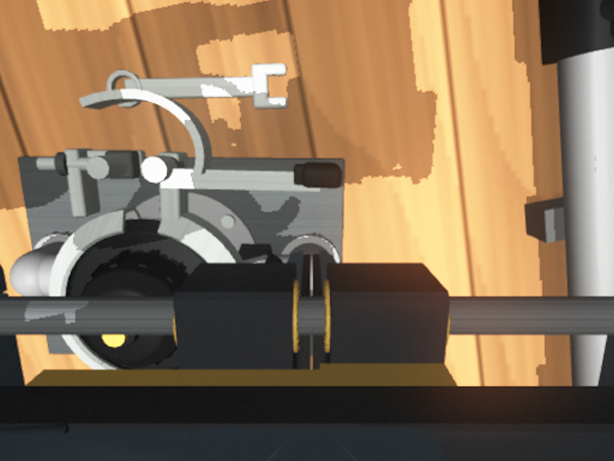

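```bash
python3 - <<'E'
from h import *
import pickle
c,im=pickle.load(open("w6.pkl","rb"))
print("dome exp",proj(c,np.r_[C0,.162])*1.2)
b=im.astype(int);m=((b[...,0]>190)&(b[...,1]>170)&(b[...,2]<110));m[:250]=0
ys,xs=np.nonzero(m[:, :150]);print("dome seen",xs.mean()*1.2,ys.mean()*1.2,len(xs))
P=onz(c,154/1.2,168/1.2,.141);G=onz(c,320/1.2,175/1.2,.165);K=onz(c,98/1.2,167/1.2,.144);D=onz(c,xs.mean(),ys.mean(),.162) 
print(P,G,K,D)
a=lambda v:np.arctan2(v[1],v[0])
for cc in(C0,D[:2]):
    hc=cc+rot(TH,(0,-.076));q=TH+a((.016,.176))-a(P[:2]-hc);print("clamp",q,"lever",TH+np.pi-.15-q-a((G-P)[:2]),np.linalg.norm((P[:2]-hc)),np.linalg.norm((G-P)[:2]))
E
```

```text
dome exp [108.69546286 339.11117068]
dome seen 87.37777777777777 356.22222222222223 27
[0.57438121 0.1140706  0.141     ] [0.67094696 0.09340132 0.165     ] [0.54325914 0.12089149 0.144     ] [0.5106598  0.01173376 0.162     ]
clamp 0.0723015899794266 lever 2.942879091998716 0.17932845021214658 0.09875304290926845
clamp 0.13651466728082107 lever 2.878666014697321 0.19337983112870072 0.09875304290926845
```

The grip is at about (318,175) and the pivot at (154,168). The catch pin is at (98,168), and the hook is open behind it. All are within about 4 mm of the model and the ring looks close enough for the hook. I start throwing the lever in small steps.

```bash
cat >> h.py <<'E'
SH=np.array([.002,0])
def qm(l): return float(np.interp(l,[1.3,2.3],[0,.045]))
def gp(l,g=.022):
    p,r,t=grippose(l,g,0,qm(l),.102); return np.r_[p+SH,.147],r,t
def ft(t,f0):
    F=np.mean([np.array(arm.current_force()) for _ in range(4)],0)-f0; return -(F[:2]@t),F
E
python3 - <<'E'
from h import *
p,r,t=gp(2.95,.045); arm.move_l(p,r,feed=.15)
f0=np.array(arm.current_force());np.save("f1.npy",f0)
p,r,t=gp(2.95,.024);arm.move_l(p,r,feed=.06); print(ft(t,f0),arm.current_t())
l=2.95
while l>1.75:
    l-=.06 if l>2.4 else .03
    p,r,t=gp(l); arm.move_l(p,r,feed=.06 if l>2.4 else .04)
    f,F=ft(t,f0); e=(np.array(arm.current_ee_pos())-p)[:2]@t
    print(round(l,3),round(f,2),F.round(1),"err",round(e*1e3,2),round(arm.current_t(),2))
    if f>7: break
np.save("l.npy",l)
E
```

```text
(np.float64(-0.23441924779372542), array([-0.69799625,  0.37347807, -0.46374566])) 17.6917
2.89 0.56 [-0.2 -0.5 -0.6] err -0.06 17.98
2.83 0.48 [ 1.  -0.6 -0.4] err -0.19 18.23
2.77 0.81 [-0.1 -0.8 -1. ] err -0.2 18.49
2.71 0.13 [ 0.  -0.1 -1.2] err -0.16 18.75
2.65 -0.41 [-0.2  0.4 -0.7] err -0.13 19.01
2.59 -0.04 [ 0.1  0.1 -1.1] err -0.11 19.27
2.53 0.75 [-0.1 -0.8 -1.8] err -0.13 19.52
2.47 -0.76 [-1.4  0.4 -1.2] err -0.13 19.78
2.41 1.03 [ 0.8 -0.8 -0.1] err -0.12 20.04
2.35 0.76 [ 0.2 -0.7 -1.1] err -0.16 20.35
2.32 -0.05 [ 0.1  0.1 -0.3] err -0.12 20.6
2.29 0.08 [ 0.3  0.1 -0.2] err -0.04 20.85
2.26 0.72 [-1.  -1.3 -0.7] err 0.05 21.1
2.23 -0.4 [-0.7  0.  -1.3] err 0.08 21.35
2.2 0.76 [-0.8 -1.4 -0.9] err 0.05 21.6
2.17 1.38 [ 0.7 -1.2 -1.4] err 0.06 21.85
2.14 0.44 [-0.2 -0.7  0.4] err 0.06 22.1
2.11 0.63 [ 0.6 -0.4 -0.4] err 0.02 22.35
2.08 0.32 [-0.6 -0.9  0.6] err 0.05 22.6
2.05 -0.67 [-1.8 -0.6 -1.6] err 0.05 22.85
2.02 0.32 [ 0.  -0.4 -0.6] err 0.03 23.1
1.99 0.15 [-0.3 -0.5 -1.2] err 0.06 23.35
1.96 0.96 [ 0.4 -1.  -0.7] err 0.04 23.6
1.93 -0.3 [-1.1 -0.7 -1.3] err 0.04 23.85
1.9 0.09 [-0.1 -0.3 -0.9] err 0.03 24.1
1.87 1.25 [ 0.6 -1.3 -1. ] err 0.01 24.35
1.84 0.7 [ 0.1 -1.  -0.3] err 0.03 24.6
1.81 -0.76 [-0.9  0.  -0.9] err 0.02 24.85
1.78 -0.37 [-0.3  0.1 -0.3] err 0.02 25.1
1.75 0.15 [-0.1 -0.4 -1.6] err 0.02 25.35
1.72 0.02 [ 0.1  0.1 -0.7] err 0.02 25.6
```

```bash
python3 - <<'E'
from h import *
im=arm.snapshot("wrist"); save(im,"w7",None,1.2);print(arm.current_width())
E
```

```text
0.00048217512321807696
```

View pics/w7.png

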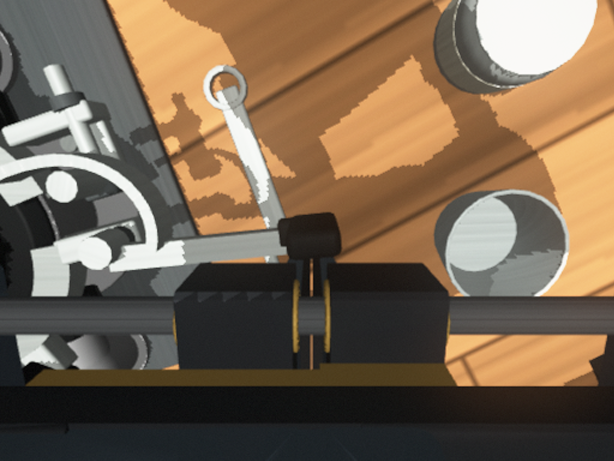

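The lever has followed, with the grip at (312,235) against the fingers. The hook now goes round the catch pin at (60,187), with the pivot at (97,250). I continue with finer steps.

```bash
python3 - <<'E'
from h import *
f0=np.load("f1.npy");l=float(np.load("l.npy"));f=0;n=0
while l>-.25 and arm.current_t()<56:
    l-=.018 if f<3 else .01 if f<7 else .005
    p,r,t=gp(l); arm.move_l(p,r,feed=.04)
    f,F=ft(t,f0); e=(np.array(arm.current_ee_pos())-p)[:2]@t
    n+=1
    if f>2 or n%5==0: print(round(l,3),round(f,2),F.round(1),"err",round(e*1e3,2),round(arm.current_t(),2))
    if f>11: break
np.save("l.npy",l)
arm.sleep(.1);print(ft(t,f0))
E
```

```text
1.63 -0.23 [-0.5 -0.5 -0.4] err 0.12 26.9
1.54 0.44 [ 0.4 -0.2  0.1] err 0.1 28.15
1.45 0.36 [ 0.3 -0.5 -0.3] err 0.11 29.4
1.36 1.24 [ 1.1 -0.9 -0.6] err 0.11 30.65
1.27 1.64 [ 1.6 -2.3 -0.5] err 0.1 31.9
1.234 2.04 [ 2.  -1.2 -1. ] err 0.13 32.4
1.198 2.42 [ 2.5 -1.8 -0.7] err 0.13 32.9
1.18 2.22 [ 2.3 -0.8 -1.1] err 0.13 33.15
1.108 2.38 [ 2.6 -1.9 -0. ] err 0.13 34.15
1.09 3.29 [ 3.4 -0.5 -0.7] err 0.12 34.4
1.08 2.66 [ 2.9 -1.6 -0.7] err -0.0 34.65
1.044 2.16 [ 2.5 -1.5 -0.5] err 0.14 35.15
1.026 2.14 [ 2.5 -1.4  0.2] err 0.13 35.4
1.008 2.37 [ 3.  -2.5 -0.5] err 0.11 35.65
0.99 2.19 [ 2.7 -1.8 -0.2] err 0.1 35.9
0.972 2.03 [ 2.5 -1.4 -0.1] err 0.06 36.15
0.954 3.53 [ 4.3 -2.2  0.3] err 0.02 36.4
0.944 3.83 [ 4.6 -2.  -0.1] err -0.05 36.65
0.934 4.27 [ 4.7 -0.6 -0.6] err -0.03 36.9
0.924 3.48 [ 4.2 -1.6 -0.5] err -0.04 37.15
0.914 3.24 [ 4.1 -2.1 -0.7] err -0.0 37.4
0.904 3.9 [ 4.9 -2.3 -0.7] err -0.02 37.65
0.894 3.67 [ 4.4 -1.5 -0.7] err -0.0 37.9
0.884 3.22 [ 4.1 -1.9 -0.6] err 0.01 38.15
0.874 4.4 [ 4.9 -0.5 -0.6] err -0.03 38.4
0.864 3.25 [ 3.5 -0.   1.1] err -0.0 38.65
0.8
[... 1631 characters left out ...]
.5 48.15
0.514 7.31 [ 4.7  5.8 -0.4] err -0.58 48.4
0.509 7.69 [ 4.3  6.8 -0.8] err -0.71 48.65
0.504 8.87 [ 4.6  8.2 -1.7] err -0.78 48.9
0.499 8.22 [ 4.1  7.7 -0.8] err -0.77 49.15
0.494 8.23 [ 3.4  8.5 -0.6] err -0.79 49.4
0.489 8.73 [ 4.1  8.5 -0.3] err -0.89 49.65
0.484 9.33 [ 5.   8.3 -0.7] err -0.92 49.9
0.479 8.52 [ 3.9  8.2 -1.9] err -0.91 50.15
0.474 9.92 [ 4.7  9.5 -1.6] err -0.96 50.4
0.469 10.95 [ 5.3 10.3 -2.3] err -1.11 50.65
0.464 8.46 [ 4.   8.1 -1.7] err -0.85 50.9
0.459 9.49 [ 4.6  8.9 -1.7] err -0.94 51.15
0.454 10.68 [ 5.1 10.1 -2. ] err -1.1 51.4
0.449 12.07 [ 5.4 11.7 -3.4] err -1.25 51.65
(np.float64(11.811135584838121), array([ 5.39700843, 11.31164535, -2.96800567]))
```

```bash
python3 - <<'E'
from h import *
f0=np.load("f1.npy");l=float(np.load("l.npy"));f=12
while l>-.25 and arm.current_t()<55.3:
    l-=.011 if f<9 else .007 if f<11.5 else .005
    p,r,t=gp(l); arm.move_l(p,r,feed=.04)
    f,F=ft(t,f0); e=(np.array(arm.current_ee_pos())-p)[:2]@t
    print(round(l,3),round(f,2),F.round(1),"err",round(e*1e3,2),round(arm.current_t(),2))
    if f>13.2: break
np.save("l.npy",l)
E
```

```text
0.444 8.39 [ 3.8  8.1 -0.2] err -0.78 52.0
0.433 9.77 [ 3.3 10.4 -1.8] err -0.9 52.25
0.426 12.01 [ 4.7 12.1 -2.6] err -1.11 52.5
0.421 11.58 [ 4.4 11.8 -3.9] err -1.3 52.75
0.416 11.53 [ 4.2 11.9 -2.8] err -1.23 53.0
0.411 12.09 [ 5.  11.9 -3.1] err -1.34 53.25
0.406 12.88 [ 5.6 12.4 -3.7] err -1.46 53.5
0.401 14.74 [ 6.9 13.6 -4.5] err -1.62 53.75
```

```bash
python3 - <<'E'
from h import *
import pickle
f0=np.load("f1.npy");l=float(np.load("l.npy"));p,r,t=gp(l)
c=arm.get_calibration("wrist");im=arm.snapshot("wrist"); save(im,"w8",None,1.2);pickle.dump((c,im),open("w8.pkl","wb"))
print(ft(t,f0),(np.array(arm.current_ee_pos())-p)[:2]@t,arm.current_t())
pr=lambda v,z:(proj(c,np.r_[v,z])*1.2).round()
print("pivot q0",pr(HG+rot(TH,(.016,.176)),.141),"pivot q.045",pr(HG+rot(TH-.045,(.016,.176)),.141),"grip",pr(grippose(l,0,0,0)[0],.165),"dome",pr(C0,.162),"hinge",pr(HG,.12))
E
```

```text
(np.float64(14.52034035070052), array([ 5.8683024 , 14.29212093, -4.99978955])) -0.0016408691268228386 53.8
pivot q0 [ 84. 233.] pivot q.045 [ 69. 241.] grip [307. 247.] dome [-98. -18.] hinge [-133. -158.]
```

View pics/w8.png

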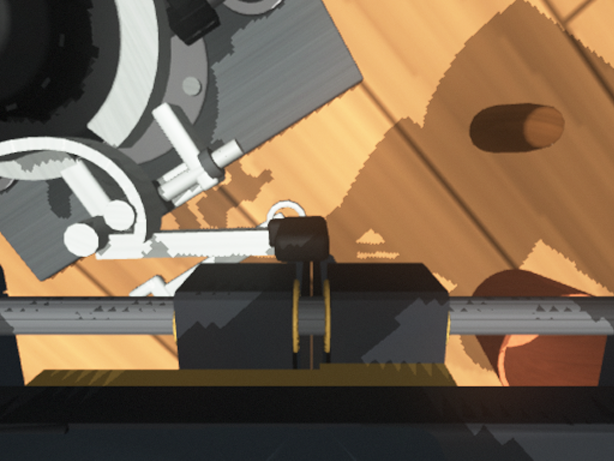

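The pivot is at (81,239), the pin at (120,214) and the grip at (301,236), and the hook is wrapped around the pin. The push reads 14.5 N. Using the fixed pin as reference, I compare the pivot-to-pin distance with the earlier view to check that the ring is drawn in. This uses saved images and no robot time.

```bash
python3 - <<'E'
from h import *
import pickle
for n,pv,pin in(("w6",(154,168),(98,168)),("w8",(81,239),(120,214))):
    c,im=pickle.load(open(n+".pkl","rb")); g=cv2.cvtColor(im,cv2.COLOR_RGB2GRAY); g4=cv2.GaussianBlur(cv2.resize(g,None,fx=4,fy=4,interpolation=cv2.INTER_CUBIC),(0,0),3)
    out=[]
    for (u,v),z in((pv,.141),(pin,.144)):
        u0,v0=u/1.2,v/1.2;best=None
        h=cv2.HoughCircles(g4,cv2.HOUGH_GRADIENT_ALT,1.5,8,param1=120,param2=.3,minRadius=20,maxRadius=75)
        cs=[] if h is None else [x for x in h[0] if np.hypot(x[0]/4-u0,x[1]/4-v0)<8]
        print(n,(u0,v0),[(x/4).round(2).tolist() for x in cs])
        out.append((onz(c,*( (cs[0][:2]/4) if cs else (u0,v0)),z),))
    d=(out[0][0]-out[1][0])[:2];print(" pivot-pin in filter frame mm",(rot(-TH,d)*1e3).round(2))
E
```

```text
w6 (128.33333333333334, 140.0) [[127.12000274658203, 141.3800048828125, 10.9399995803833], [131.25, 139.1199951171875, 13.25]]
w6 (81.66666666666667, 140.0) []
 pivot-pin in filter frame mm [30.96 -1.3 ]
w8 (67.5, 199.16666666666669) [[66.37999725341797, 199.5, 13.470000267028809]]
w8 (100.0, 178.33333333333334) []
 pivot-pin in filter frame mm [24.16 -0.58]
```

```bash
python3 - <<'E'
from h import *
f0=np.load("f1.npy");l=float(np.load("l.npy"))
def st(l):
    p,r,t=gp(l); arm.move_l(p,r,feed=.06)
    f,F=ft(t,f0); e=(np.array(arm.current_ee_pos())-p)[:2]@t
    print(round(l,3),round(f,2),"err",round(e*1e3,2),round(arm.current_t(),2));return f
st(l+.010); st(l+.02); st(l)
E
```

```text
0.411 12.27 err -1.27 54.05
0.421 9.33 err -0.95 54.3
0.401 10.87 err -1.06 54.55
```

```bash
python3 - <<'E'
from h import *
f0=np.load("f1.npy");l=float(np.load("l.npy"));f=10.9
while arm.current_t()<57.2:
    l-=.011 if f<9 else .008 if f<11.5 else .005
    p,r,t=gp(l); arm.move_l(p,r,feed=.05)
    f,F=ft(t,f0); e=(np.array(arm.current_ee_pos())-p)[:2]@t
    print(round(l,3),round(f,2),F.round(1),"err",round(e*1e3,2),round(arm.current_t(),2))
    if f>14.3: break
np.save("l.npy",l)
E
```

```text
0.393 12.77 [ 5.2 12.5 -2.3] err -1.17 54.8
0.388 13.38 [ 5.  13.4 -3.7] err -1.39 55.05
0.383 14.16 [ 5.  14.5 -4.3] err -1.59 55.3
0.378 15.47 [ 4.9 16.3 -5.3] err -1.73 55.55
```

```bash
python3 - <<'E'
from h import *
import pickle
l=float(np.load("l.npy"));p,r,t=gp(l,.05); arm.move_l(p,r,feed=.12)
p[2]=.23;arm.move_l(p,feed=.25)
c=arm.get_calibration("wrist");im=arm.snapshot("wrist");save(im,"w9",None,1.2);pickle.dump((c,im),open("w9.pkl","wb"))
print(arm.current_t(),arm.current_force())
E
```

```text
56.4667 [ 0.29366452 -0.02545994 -0.00871223]
```

View pics/w9.png

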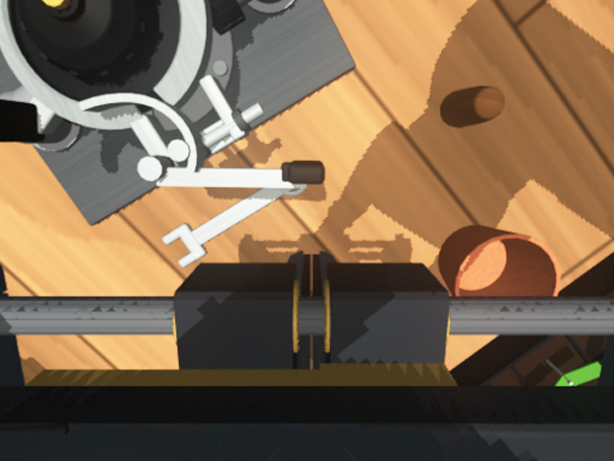

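```bash
python3 - <<'E'
from h import *
import pickle
c,im=pickle.load(open("w9.pkl","rb"))
P=onz(c,152/1.2,168/1.2,.141);K=onz(c,179/1.2,150/1.2,.144);G=onz(c,304/1.2,172/1.2,.165)
d=(P-K)[:2];print("pivot-pin",(rot(-TH,d)*1e3).round(1),"lever",TH+np.pi-.15-np.arctan2(*(G-P)[[1,0]]),np.linalg.norm((G-P)[:2]))
save(im,"w9c",(60,50,240,170),4.4)
E
```

```text
pivot-pin [22.1  0.2] lever 0.3846729254558472 0.09703066480102537
```

View pics/w9c.png

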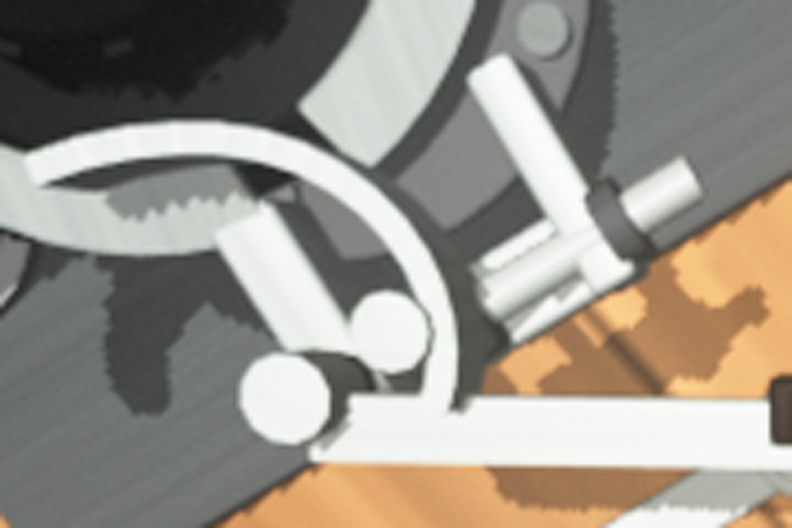

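```bash
python3 - <<'E'
from rig import arm
arm.sign_off(); print(arm.current_t())
E
```

```text
the job is handed in; nothing more can be done
the job is handed in; nothing more can be done
```

I closed the clamp ring, threw the cam lever round the catch pin and pushed it on to about 15.5 N. I then let go and handed the job in at about 56.5 s. My camera checks agree with a fully shut ring, but only to about ±0.01 rad, which is the size of the limit itself.

- **Ring:** I swung it round by the lug until it bore on the flanges. The push climbed to about 21 N and I held it for 0.3 s.
- **Lever:** I threw it in small steps with force readings. The draw built to about 8 N, then on to about 15.5 N, which is under the 18 N limit but slightly over the 12–15 N band. The last wrist picture shows the hook round the pin, with the lever at about 0.38 rad.
- **Shut:** The pivot-to-pin distance fell from about 31 mm with the ring just bearing to about 22 mm after release. That is about 0.05 rad of draw, where about 0.045 was needed.
- **Bystanders:** The arm stayed above all of them, and those in the last view (spanner, pot, dibber) look undisturbed. I did not measure their positions again.

**Disagreements:**
- **Hard stop:** It was not sharp. The lever crept in stick-slip between 8 and 14 N, and after I eased off once it moved about 2 mm further. I took it as home because the final push was well above the drawing force and its slope matched the elastic unloading slope.
- **Clamp angle:** My early estimate with the ring merely bearing was 0.057 rad, against the stated 0.045. That is within the measuring error.

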